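Extend the magnifier boom by one hole

ROBOT

A 6-joint arm with a two-finger parallel gripper is mounted at the origin on the work surface. World frame = base frame: x ahead of the robot, y to its left, z up, the work surface at z = 0. Lengths are in mm, angles in degrees, forces in N, time in s.
With the tool pointing down it reaches from about 350 to 850 mm from the base axis. Payload 8.1 kg.
Tool frame: the origin (TCP) lies midway between the tips of the shut fingers; the grasp point (between the pads) lies 19 mm behind it; z points along the fingers, y is the line along which they close (so a half turn about z gives the same grasp; the last joint's range is limited). The gripper opens to 85 mm and grips with 20 to 120 N. Pads are 22 mm wide; open, the fingers measure 114 mm over their backs; the gripper's body (76 mm by 85 mm) begins 54 mm behind the grasp point. The pads swing forward as they close: fully open they stand 13 mm farther back than shut.
Start: joints at [69.305, 7.471, 85.268, -0, 87.261, -4.893], TCP at [163.368, 577.335, 231.292] pointing down, gripper open.
Joint ranges: [-169.43, 169.43], [-51.17, 129.36], [1.28, 143.12], [-76.62, 256.62], [0, 156.53], [-152.29, 152.29]. Speed limits (degrees/s): [136.94, 136.94, 159.86, 180, 180, 180].

INTERFACE

Orientations are given as [roll, pitch, yaw] about the fixed x, y, z axes, in that order (R = Rz(yaw) Ry(pitch) Rx(roll)).
In Python, from bench import r gives the robot as it stands. The module is installed in compiled form; this text tells all that it offers.
- The arm moves only by the tool jog_arm, never from a script. Its argument "rows" is a list of rows, each a list of 2 entries, a list of its own where there are three numbers: the shift along the tool's x, y, z in mm, then the turn, a rotation vector about the tool's x, y, z in rad. A call has 1 to 10 rows; each row is the pose to reach, as a shift and turn from the pose commanded when the call began, along the tool's axes at that moment; what a row does not reach only later rows make up. A row lasts 1/10 s, in which the tool goes at most 50 mm and 8.59 degrees, less where a joint would pass 70% of its speed; a pose out of reach is approached as far as the arm can. A call with a gripper value outside its range is refused whole. "grip" is the finger opening in mm, from 0 to 85.4, set as the call begins (left out, the last holds). The fingers move at their own pace and stop on an object; "force" is the grip in N (left out, the last holds). Time passes only in rows, so rows that repeat a pose let the fingers close. It gives the time, the measured TCP pose, the force, the opening and the grip force at its end, in the units of the state.
- r.sense(): the state, without advancing time (a new reading comes with each control period).
- r.snapshot(name): name is "scene" or "top" or "wrist"; returns (picture, depth): 480x640x3 uint8, blue, green, red; 480x640 float32, mm along the optical axis (not along the pixel's ray), 0 where there is no reading.
- r.camera_params(name): a dict with "fx", "fy", "cx", "cy" (pixels), "dist_coeffs" ([k1, k2, p1, p2, k3] as OpenCV has them; the pictures are not rectified), "pose" (4x4, takes a point from camera to world coordinates); the wrist camera has in their place "tool_from_camera" (4x4, takes a point from camera to tool coordinates, whose origin is the TCP and whose axes are the flange's). Camera axes: x right, y down, z forward; pixel columns grow to the right and rows downward; lengths in mm; the calibration is good to about 2 mm. A picture is of the moment at which its call begins: read the wrist's pose just before it. camera_params takes no time and is no camera call.
- r.hand_in(): hands the job in; it is judged then, once.
The state is a dict: "time": time; "joint_pos": joint angles; "qd": joint speeds; "joint_efforts": joint torques, N m; "tool_pos": TCP position; "tcp_rot": TCP orientation; "ft_force": force on the tool from outside, world axes, zero at the start; "wrist_torque": the same for the moment, N m; "finger_gap": finger opening in mm; "grip_force": force on a finger pad.
Only numpy, scipy, OpenCV 4.12 (cv2) and the standard library are available. Lean on these libraries where they do the work, as an engineer would, in place of code of your own. Each camera call takes 0.05 s, during which the arm holds its last target. There are 200 camera calls.

TASK

Lengthen the boom of the round magnifier by exactly one hole, so that the lens comes out over the slide box: squeeze its snap button flush, slide the outer tube outwards, away from its post, until the button clicks up again in the next hole, and let go. Leave the boom with the rectangular lamp as it is.

Things in the scene. Friction and masses are not known exactly. Their poses are not given: they have to be found in the camera images.
- lens_centre (a point): Centre of the round magnifier lens (92 mm, white rim), which rides on the outer end of its boom, 144 mm beyond the button as found. Its stand and a look-alike one, whose boom ends in a flat 70 x 110 mm lamp, have white bases, posts and level booms 110 mm up: bright 28 mm square outer tube over dark inner tube. Each boom gives a few mm sideways and springs back. x points outwards.
- lens_press (a point): Where to squeeze: on the lens boom's centre line abreast of its snap button, 150 mm from the post's axis; does not move with the tube. x: along the boom outwards to the lens, z up, y across. Button: steel dome, 14 mm wide, mid-height on the +y face, 6 mm proud. Grip here from above across y, centred on the tube, within 8 mm in x, one finger on the button, one on the plain face opposite.
- lens_tube (a joint): Slide of the lens boom's outer tube, m: 0 as found, positive outwards. 190 mm long, 16 mm holes 36 mm apart in the +y face: at -0.036, 0 (start), 0.036 (wanted), 0.072; 1 mm play. With the button flush the gripped tube slides at up to 15 N; grip with 30 N or more. The button stays behind on the inner tube while fingers and tube travel on, and springs out by itself in the next hole.
- lens_snap (a joint): How far the magnifier boom's snap button is pressed in, m: 0 standing fully out in a hole (locked), 0.006 flush with the outside of the tube (about 5 N), 0.008 under the tube's 2 mm wall, 0.009 end of travel. Finger pads laid flat on the tube hold it flush; the tube's hole edge then rides over its dome when slid.
- lamp_tube (a joint): Slide of the outer tube of the other boom, with the rectangular lamp, m: same mechanism and sizes, 0 as found. It is to stay at 0.

How it is judged (in metres and radians):
At the end, for the whole second after the job is handed in: The magnifier's tube is at rest one hole farther out (36 mm, within 3 mm), its button standing out again in that hole (within 2 mm of fully out), and the lamp's tube is within 5 mm of where it was found (value of joint lens_tube between 0.033 and 0.039 m and value of joint lens_snap below 0.002 m and velocity of joint lens_tube between -0.01 and 0.01 m/s and value of joint lamp_tube between -0.005 and 0.005 m); the robot touches nothing.
It fails at once if the lamp's tube is slid out of its hole (value of joint lamp_tube above 0.01 m or value of joint lamp_tube below -0.01 m).
It fails at once if the magnifier's tube is slid two holes out (value of joint lens_tube above 0.06 m).
It also fails if it takes over 32 s, if anything falls off the work surface, if the arm or the gripper's body presses on something with over 40 N, if the wrist force passes 120 N, or if a joint passes its speed limit or range.

## Working session

There is one attempt and no reset: what is moved stays moved. The work goes in short steps, Python scripts to look and compute and a tool call to move; the robot and the scene stay as the last step left them, time stands still between calls to the robot, and variables do not carry over. Pictures are saved under pics/ and viewed, at most 10 in all, crops included, and the job is handed in when it is done.

Besides the shell and the picture viewer there is one more tool, called after "Emit:" as a command line: name --argument value ..., lists and objects as JSON in quotes. jog_arm: Moves the arm, as the interface text tells. Its arguments: {"type":"object","properties":{"rows":{"type":"array"},"grip":{"type":"number"},"force":{"type":"number"}},"required":["rows"]}

```bash
mkdir -p pics
python3 - <<'E'
from bench import r
import cv2,numpy as np
for n in("top","scene"):
    p,d=r.snapshot(n); cv2.imwrite(f"pics/{n}0.png",p); np.save(f"pics/{n}0.npy",d)
    c=r.camera_params(n); print(n,c)
s=r.sense();print(s['tool_pos'],s['tcp_rot'],s['time'],s['finger_gap'])
E
```

```text
top {'fx': 568.7688514183994, 'fy': 568.7688514183994, 'cx': 319.4606025586397, 'cy': 237.20193714112077, 'dist_coeffs': array([0.05966455, 0.        , 0.        , 0.        , 0.        ]), 'pose': array([[ 2.28145655e-02, -9.89327317e-01,  1.43913014e-01,
         4.76335943e+02],
       [-9.99472127e-01, -2.59012417e-02, -1.96110383e-02,
         1.36874599e+01],
       [ 2.31292616e-02, -1.43389629e-01, -9.89396003e-01,
         8.25026362e+02],
       [ 0.00000000e+00,  0.00000000e+00,  0.00000000e+00,
         1.00000000e+00]])}
scene {'fx': 489.49346348836985, 'fy': 489.49346348836985, 'cx': 320.5627784559631, 'cy': 239.77443201176783, 'dist_coeffs': array([-0.08837075,  0.        ,  0.        ,  0.        ,  0.        ]), 'pose': array([[-2.79660308e-01,  6.71227837e-01, -6.86471633e-01,
         1.10693400e+03],
       [ 9.60096804e-01,  1.97049857e-01, -1.98457755e-01,
         1.53094315e+02],
       [ 2.05876783e-03, -7.14579978e-01, -6.99550725e-01,
         6.95416381e+02],
       [ 0.00000000e+00,  0.00000000e+00,  0.00000000e+00,
         1.00000000e+00]])}
[163.18561367 576.88475593 230.36770859] [-1.79908207e+02 -9.34425775e-03  1.64196488e+02] 0.1 85.46429086703719
```

View pics/top0.png

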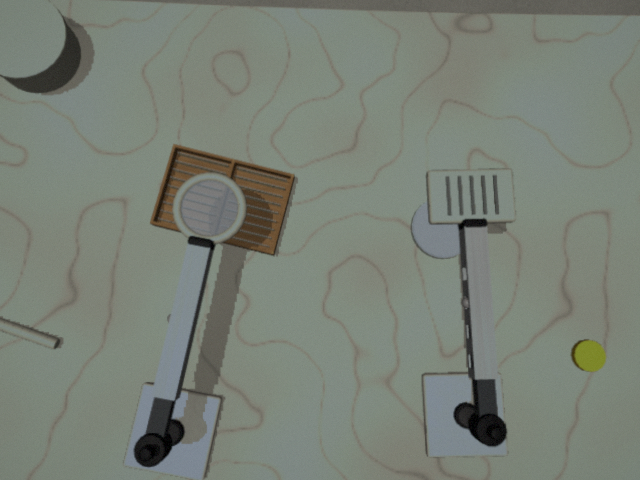

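View pics/scene0.png

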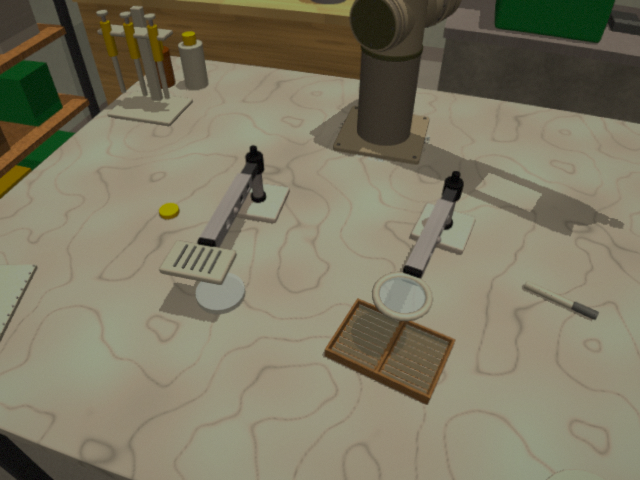

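The top view shows the lens boom at left, with the post near (152,448), tube from (170,400) to (200,240), lens at (210,208) and button at about (168,318) on its left face. The lamp boom is at right, around x = 475. Next I measure the lens boom by depth.

```bash
cat > h.py <<'E'
import numpy as np,cv2
def cloud(c,d,T):
    v,u=np.mgrid[:480,:640]
    K=np.array([[c['fx'],0,c['cx']],[0,c['fy'],c['cy']],[0,0,1]])
    q=cv2.undistortPoints(np.stack([u,v],-1).reshape(-1,1,2).astype(float),K,c['dist_coeffs']).reshape(480,640,2)
    P=np.dstack([q[...,0]*d,q[...,1]*d,d])
    return P@T[:3,:3].T+T[:3,3]
E
python3 - <<'E'
from bench import r
from h import *
c=r.camera_params("top");d=np.load("pics/top0.npy");P=cloud(c,d,c['pose'])
for u,v in[(210,208),(150,448),(153,448),(190,290),(180,340),(175,370),(200,241),(162,410),(168,318),(240,200),(475,300),(230,320),(100,300)]: print((u,v),P[v,u].round(1))
R=P[170:430,120:260].reshape(-1,3)
m=(R[:,2]>117)&(R[:,2]<135);A=R[m]
print(m.sum(),np.percentile(A[:,2],[5,50,95]))
# tube section only: rows 260-390
S=P[255:390,130:240].reshape(-1,3);S=S[(S[:,2]>117)&(S[:,2]<135)]
vx,vy,x0,y0=cv2.fitLine(S[:,:2].astype(np.float32),cv2.DIST_L2,0,.01,.01).ravel()
if vx<0:vx,vy=-vx,-vy
print("yaw",np.degrees(np.arctan2(vy,vx)),x0,y0)
w=(S[:,:2]-[x0,y0])@[-vy,vx];print("width pct",np.percentile(w,[1,5,50,95,99]))
L=P[165:250,165:255].reshape(-1,3);g=(L[:,2]>90)&(L[:,2]<135)
a=(L[g,:2]-[x0,y0])@[vx,vy];print("along max",a.max(), "w",((L[g,:2]-[x0,y0])@[-vy,vx])[a>a.max()-8].mean())
T=P[420:475,130:175].reshape(-1,3);T=T[T[:,2]>110]
a=(T[:,:2]-[x0,y0])@[vx,vy];print("post",np.percentile(a,[0,5,50,100]),T[:,2].max())
B=P[300:335,155:180].reshape(-1,3);B=B[(B[:,2]>90)&(B[:,2]<118)];print("btn",B.round(0)[:15])
E
```

```text
(210, 208) [613.7 139.1 112.6]
(150, 448) [330.9 185.1 146.5]
(153, 448) [329.4 183.5 139.2]
(190, 290) [509.1 155.5 126.8]
(180, 340) [449.2 164.4 123.9]
(175, 370) [414.1 168.2 123.3]
(200, 241) [569.6 147.1 124.9]
(162, 410) [368.2 180.4 122.8]
(168, 318) [475.  182.2 116.2]
(240, 200) [624.8 101.5 114.3]
(475, 300) [ 505.3 -192.2  126.4]
(230, 320) [473.7 122.3  -0.6]
(100, 300) [498.3 306.    0.7]
4981 [117.98015931 124.27496453 126.52151718]
yaw -10.237986 471.50955 164.29282
width pct [-13.80467105 -13.06438596  -0.09883909  13.28274775  14.76148724]
along max 190.70913165576712 w 1.3693580735819033
post [-166.74282125 -162.29466202 -142.09364864   31.51771844] 825.0263622232068
btn [[480. 183. 111.]
 [480. 180. 116.]
 [479. 183. 112.]
 [479. 182. 115.]
 [477. 183. 115.]
 [477. 181. 117.]
 [476. 184. 112.]
 [476. 182. 117.]
 [476. 181. 118.]
 [475. 184. 115.]
 [475. 182. 116.]
 [475. 181. 117.]
 [474. 184. 112.]
 [474. 182. 116.]
 [473. 184. 112.]]
```

The depth gives the press point at about (472, 164, 110) with the boom at -10.2° yaw, so tool yaw 169.8 grips across it. I'll move above it in two halves.

Emit:
jog_arm --rows '[[[-10,-8,0],[0,0,0]],[[-30,-23,0],[0,0,0]],[[-53,-41,2],[0,0,0]],[[-77,-59,4],[0,0,0]],[[-101,-77,6],[0,0,0]],[[-125,-95,8],[0,0,0]],[[-149,-113,10],[0,0,0]],[[-173,-132,12],[0,0,0]],[[-190,-145,14],[0,0,0]],[[-205,-157,15],[0,0,0]]]' --grip 85 --force 50

```text
time: 1.1
tool_pos: [318.6, 368.5, 215.9]
tcp_rot: [-180.0, 0.0, 164.1]
ft_force: [-0.2, -0.4, 0.7]
finger_gap: 84.9
grip_force: 0.0
```

Emit:
jog_arm --rows '[[[-20,-15,0],[0,0,0]],[[-44,-33,0],[0,0,-0.02]],[[-68,-51,2],[0,0,-0.04]],[[-92,-70,4],[0,0,-0.06]],[[-116,-88,6],[0,0,-0.08]],[[-140,-107,8],[0,0,-0.098]],[[-164,-125,10],[0,0,-0.098]],[[-188,-143,12],[0,0,-0.098]],[[-200,-152,14],[0,0,-0.098]],[[-205,-156,15],[0,0,-0.098]]]'

```text
time: 2.1
tool_pos: [472.9, 163.0, 200.8]
tcp_rot: [-180.0, -0.0, 169.7]
ft_force: [-0.9, 0.0, 0.0]
finger_gap: 85.0
grip_force: 0.0
```

Run:
```python
from bench import r
from h import *
from scipy.spatial.transform import Rotation as Ro
s=r.sense();p,d=r.snapshot("wrist");cv2.imwrite("pics/w1.png",p);np.save("pics/w1.npy",d)
print(s['time'],s['tool_pos'],s['tcp_rot'],s['ft_force'])
c=r.camera_params("wrist")
T=np.eye(4);T[:3,:3]=Ro.from_euler('xyz',s['tcp_rot'],degrees=True).as_matrix();T[:3,3]=s['tool_pos']
P=cloud(c,d,T@c['tool_from_camera']);np.save("pics/w1P.npy",P)
S=P.reshape(-1,3);S=S[(S[:,2]>117)&(S[:,2]<132)&(S[:,0]>420)&(S[:,0]<530)&(abs(S[:,1]-164)<40)]
print(len(S))
vx,vy,x0,y0=cv2.fitLine(S[:,:2].astype(np.float32),cv2.DIST_L2,0,.01,.01).ravel()
print("yaw",np.degrees(np.arctan2(vy,vx)),x0,y0,np.median(S[:,2]))
w=(S[:,:2]-[x0,y0])@[-vy,vx];print(np.percentile(w,[1,5,50,95,99]))
```

```text
2.1 [472.90598814 162.96058758 200.84222187] [-1.79978419e+02 -3.15019769e-02  1.69693571e+02] [-0.89771575  0.02854906  0.02035921]
8719
yaw -10.542798 471.43744 166.06682 123.81132063736933
[-1.38650090e+01 -1.25898408e+01 -1.56229346e-03  1.25422662e+01
  1.37076493e+01]
```

View pics/w1.png

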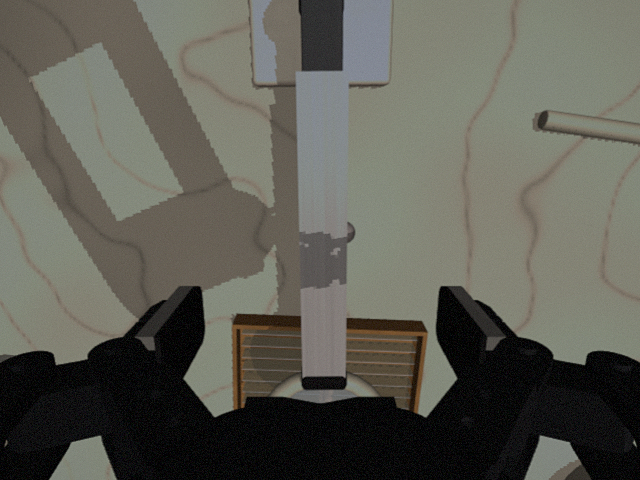

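The wrist view shows the tube between the open fingers, with the button at (350,232) on its +y face. Next I cast that pixel to the button's height.

Run:
```python
import numpy as np
P=np.load("pics/w1P.npy")
Q=P[215:250,346:360].reshape(-1,3);Q=Q[(Q[:,2]>95)&(Q[:,2]<119)]
d=np.radians(-10.35);e=np.array([np.cos(d),np.sin(d)]);n=np.array([-e[1],e[0]])
o=np.array([471.44,166.07])
a=(Q[:,:2]-o)@e;w=(Q[:,:2]-o)@n;print(len(Q),np.percentile(a,[2,50,98]),w.max(),Q.mean(0))
S=P[60:90,300:345].reshape(-1,3);S=S[S[:,2]>117]
```

```text
128 [-3.74276779  1.30513468  7.36992368] 19.588430274872096 [475.82887512 182.23970732 114.08664405]
```

Emit:
jog_arm --rows '[[[0,2,8],[0,0,0]],[[0,2,22],[0,0,0]],[[0,2,38],[0,0,0]],[[0,2,54],[0,0,0]],[[0,2,70],[0,0,0]],[[0,2,86],[0,0,0]],[[0,2,98],[0,0,0]],[[0,2,106],[0,0,0]],[[0,2,112],[0,0,0]],[[0,2,112],[0,0,0]]]'

```text
time: 3.15
tool_pos: [472.4, 166.6, 88.5]
tcp_rot: [-180.0, -0.1, 169.8]
ft_force: [-0.3, 0.6, -0.8]
finger_gap: 85.0
grip_force: 0.0
```

Emit:
jog_arm --rows '[[[0,0,0],[0,0,0]],[[0,0,0],[0,0,0]],[[0,0,0],[0,0,0]],[[0,0,0],[0,0,0]],[[0,0,0],[0,0,0]],[[0,0,0],[0,0,0]],[[0,0,0],[0,0,0]],[[0,0,0],[0,0,0]],[[0,0,0],[0,0,0]],[[0,0,0],[0,0,0]]]' --grip 20 --force 50

```text
time: 4.15
tool_pos: [473.7, 165.8, 90.2]
tcp_rot: [-180.0, 0.1, 169.8]
ft_force: [-0.5, -4.7, 6.3]
finger_gap: 27.5
grip_force: 49.2
```

The opening is 27.5 mm, so the button is flush. Now I slide outward along tool -x.

Emit:
jog_arm --rows '[[[-2,0,0],[0,0,0]],[[-5,0,0],[0,0,0]],[[-8,0,0],[0,0,0]],[[-11,0,0],[0,0,0]],[[-14,0,0],[0,0,0]],[[-17,0,0],[0,0,0]],[[-20,0,0],[0,0,0]],[[-23,0,0],[0,0,0]],[[-26,0,0],[0,0,0]],[[-28,0,0],[0,0,0]]]'

```text
time: 5.15
tool_pos: [500.6, 161.3, 90.2]
tcp_rot: [-180.0, -0.0, 169.8]
ft_force: [-5.7, -4.0, 8.4]
finger_gap: 27.5
grip_force: 48.6
```

Emit:
jog_arm --rows '[[[-1,0,0],[0,0,0]],[[-2,0,0],[0,0,0]],[[-3,0,0],[0,0,0]],[[-4,0,0],[0,0,0]],[[-5,0,0],[0,0,0]],[[-6,0,0],[0,0,0]],[[-7,0,0],[0,0,0]],[[-8,0,0],[0,0,0]],[[-8,0,0],[0,0,0]],[[-8,0,0],[0,0,0]]]'

```text
time: 6.15
tool_pos: [509.1, 159.7, 90.3]
tcp_rot: [-180.0, 0.1, 169.8]
ft_force: [-0.9, -2.7, 6.6]
finger_gap: 27.3
grip_force: 49.0
```

Run:
```python
from bench import r
import cv2
s=r.sense();print(s['tool_pos'],s['ft_force'])
p,d=r.snapshot("wrist");t,_=r.snapshot("top")
a=cv2.resize(p[150:350,250:450],None,fx=2,fy=2,interpolation=2);b=cv2.resize(t[200:400,100:300],None,fx=2,fy=2,interpolation=2)
cv2.imwrite("pics/w2.png",cv2.hconcat([a,b]))
```

```text
[509.09475071 159.73681954  90.25824991] [-0.85741521 -2.73901765  6.55097448]
```

View pics/w2.png

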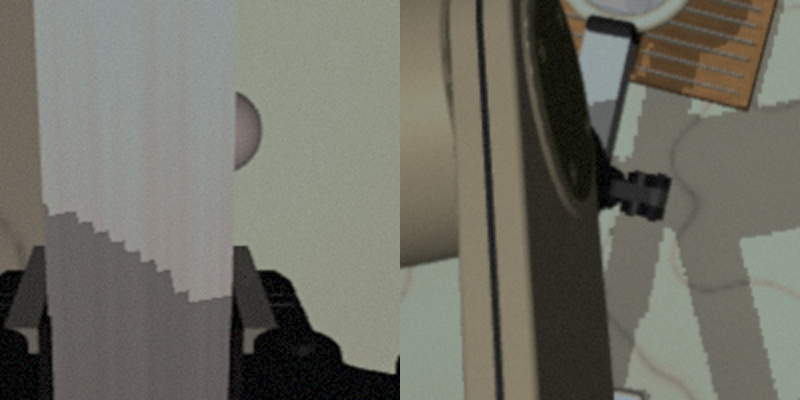

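The wrist crop on the left shows the button standing fully out at crop (245,130), clear of the fingers, so it has clicked into the next hole. I'll open and lift away.

Emit:
jog_arm --rows '[[[0,0,0],[0,0,0]],[[0,0,0],[0,0,0]],[[0,0,0],[0,0,0]],[[0,0,0],[0,0,0]],[[0,0,0],[0,0,0]],[[0,0,0],[0,0,0]],[[0,0,0],[0,0,0]],[[0,0,0],[0,0,0]]]' --grip 85

```text
time: 7.05
tool_pos: [508.4, 160.1, 89.3]
tcp_rot: [180.0, -0.0, 169.8]
ft_force: [0.5, 0.4, -0.6]
finger_gap: 84.9
grip_force: 0.0
```

Emit:
jog_arm --rows '[[[0,0,-6],[0,0,0]],[[0,0,-18],[0,0,0]],[[0,0,-34],[0,0,0]],[[0,0,-50],[0,0,0]],[[0,0,-66],[0,0,0]],[[0,0,-82],[0,0,0]],[[0,0,-96],[0,0,0]],[[0,0,-106],[0,0,0]],[[0,0,-110],[0,0,0]],[[0,0,-110],[0,0,0]]]'

```text
time: 8.05
tool_pos: [508.7, 160.2, 199.9]
tcp_rot: [180.0, 0.1, 169.8]
ft_force: [0.1, -0.0, 0.7]
finger_gap: 85.1
grip_force: 0.0
```

Run:
```python
from bench import r
from h import *
from scipy.spatial.transform import Rotation as Ro
s=r.sense();p,d=r.snapshot("wrist");cv2.imwrite("pics/w3.png",p)
print(s['time'],s['tool_pos'],s['ft_force'])
c=r.camera_params("wrist")
T=np.eye(4);T[:3,:3]=Ro.from_euler('xyz',s['tcp_rot'],degrees=True).as_matrix();T[:3,3]=s['tool_pos']
a=np.radians(-10.35)
for n,P in(("now",cloud(c,d,T@c['tool_from_camera'])),("before",np.load("pics/w1P.npy"))):
    Q=(P[...,:2]-[471.44,166.07])@np.array([[np.cos(a),-np.sin(a)],[np.sin(a),np.cos(a)]]);z=P[...,2]
    m=(z>117)&(z<132)&(abs(Q[...,1])<18)&(abs(Q[...,1])>10.5)&(Q[...,0]>-130)&(Q[...,0]<60)
    b=(z>100)&(z<119)&(Q[...,1]>15.5)&(Q[...,1]<24)&(abs(Q[...,0])<50)
    print(n,"tube inner end",np.percentile(Q[m][:,0],[0.5,1,2]),"button",b.sum(),np.median(Q[b][:,0]),np.percentile(Q[b][:,1],99))
```

```text
8.05 [508.72738123 160.20185658 199.93521548] [ 0.0752017  -0.04235911  0.70602307]
now tube inner end [-84.19974866 -81.11444907 -75.95627077] button 106 1.847654114845784 19.283341202272666
before tube inner end [-120.88921214 -118.41943049 -112.57415185] button 95 1.412066970073931 19.49103062907736
```

View pics/w3.png

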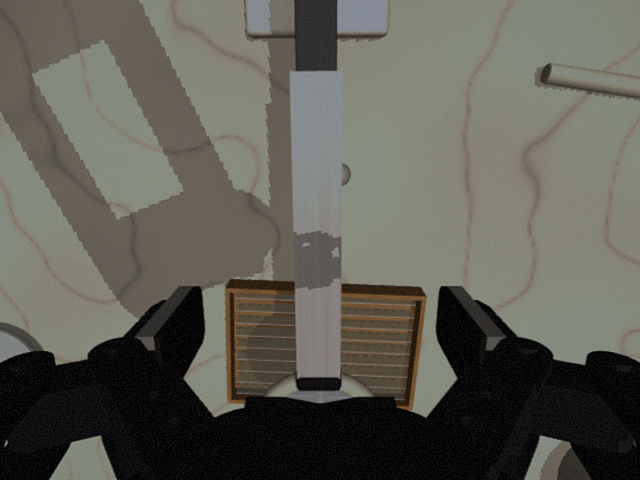

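The tube's inner end, at (318,72), has moved out by about 37 mm. The button stands as proud as before at (346,174), and the gripper is clear of everything.

```bash
python3 -c "
from bench import r
print(r.hand_in())"
```

```text
the job is handed in; nothing more can be done
None
```

The magnifier boom is one hole longer: the tube measured about 37 mm farther out, within camera error of the 36 mm wanted. The button is fully out again, the lamp boom was not touched, and the job was handed in at about 8 s; no verdict was returned.

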